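Park the lock pin and hold the dead-man lever of a magneto test stand at its index

TASK

Run the red magneto on the test stand for its impulse-coupling check: draw the orange-headed lock pin up out of the yellow dead-man lever, park it upright in the side notch of the quadrant plate so that its collar rests on the plate, and let go of it. Then swing the sprung lever by its black handle until its white pointer stands at the red speed index, and keep it there for at least two seconds; finish while still holding the lever at the index, since it springs back when released. Do not shift the red index, and leave the loose parts on the bench where they lie.

Things in the scene. Friction and masses are not known exactly. Their poses are not given: they have to be found in the camera images.
- test_stand: fixed magneto test stand; origin on the lever's vertical pivot axis at bench level. Its 8 mm dark steel quadrant plate (top 110 mm above the bench) spreads from the pivot to -x, rim an arc of 168 mm radius; notch edge at y 120 mm. Base casting 22 mm high. In a row along y, from x 135 mm on, up to 205 mm high: green drive motor, brass coupling, red magneto, spark gap rack
- run_lever (a joint): yellow dead-man lever about the pivot axis, rad: 0 off, grows counter-clockwise from above, stop 1.15. At 0 it points from the pivot to (-0.878, 0.479) in the stand's x, y; the handle then sweeps to -y. A spring drives it to 0: 4 N at the handle at 0, 7 to 10 N at the index. Flat bar 26 mm wide, top 122 mm above the bench; the pin passes through it 60 mm from the pivot and blocks it
- lever_handle: upright black round handle at the end of the lever, 125 mm from the pivot axis; 22 mm diameter, 62 mm tall (top 184 mm above the bench), plain grip 14 to 54 mm above the origin. Origin at the centre of its foot, on the lever's top; it travels with the lever and turns freely about its own axis
- handle_grip (a point): point on the handle's axis at mid grip, 158 mm above the bench
- lever_pointer (a point): tip of the white pointer at the end of the lever, 150 mm from the pivot axis
- speed_index (a joint): angle at which the red speed index is clamped on the quadrant rim, rad, on the same scale as run_lever: the lever is at the index when both are equal. It lies between 0.5 and 0.95 and stays where it is unless pushed hard
- index_mark (a point): the point above the plate, 150 mm from the pivot axis, where the white pointer's tip stands when the lever is at the red index. The index itself is a red clamp block 14 mm wide on the rim, 160 to 180 mm from the pivot axis, top 115 mm above the bench
- lock_pin: loose 60 g steel lock pin with orange knob, upright in the lever. Origin on its axis at the collar's underside, z up the pin. Shank below: 10 mm diameter, 40 mm long, tapered foot; collar 22 mm diameter, 4 mm thick; knob 20 mm diameter from 4 to 32 mm above the origin. At the start the collar lies on the lever (origin 122 mm above the bench), the shank in 12 mm bores of lever and plate
- lock_bore (a point): centre of the lock bore in the plate, at the plate's top face, below the bore of the lever at off
- park_notch (a point): seat of the park notch at the plate's top face, 110 mm above the bench; axes as the stand's. The pin's origin belongs here when parked. The notch is a slot through the plate, 14 mm wide, along y: closed end 7 mm to the -y side of this point, open plate edge 28 mm to the +y side, open below. The pin hangs in it by its collar
- lever_pivot (a point): the lever's pivot axis at the height of the plate's top; its axes are the stand's. The hub on it is 43 mm in diameter and 146 mm high above the bench
- distributor_cap: loose black bakelite distributor cap, 76 mm diameter, 46 mm high, origin at the centre of its underside; leave alone
- impulse_coupling: loose brass impulse coupling, 72 mm diameter, 32 mm high, origin at the centre of its underside; leave alone
- pole_shoe_a: loose curved steel pole shoe, about 60 x 30 x 38 mm, origin at its underside; leave alone
- pole_shoe_b: second pole shoe like the first; leave alone
- parts_tray: loose dented tin parts tray, 170 x 110 x 25 mm, origin at the centre of its underside; leave alone
- screwdriver: loose screwdriver, 200 mm long, lying flat; leave alone

How it is judged:
By the outcome, as a careful person would: the job done as asked, in the order asked, and still so for the second after the job is handed in, while the arm keeps its last pose, push and grip.
It also fails if it takes over 64 s, if anything falls off the work surface, if the arm or the gripper's body presses on something with over 40 N, if the wrist force passes 120 N, or if a joint passes its speed limit or range.

ROBOT

A 6-joint arm with a two-finger parallel gripper is mounted at the origin on the work surface. World frame = base frame: x ahead of the robot, y to its left, z up, the work surface at z = 0. Lengths are in m, angles in rad, forces in N, time in s.
With the tool pointing down it reaches from about 0.35 to 1 m from the base axis. Payload 7.1 kg.
Tool frame: the origin (TCP) lies on the centre line of the jaws, within the pads' length; the fingertips stand ctrl.tip_extent ahead of it and the grasp point (between the pads) lies 5 mm behind it (ctrl.tip_extent is the distance from the TCP to the fingertips, in m); z points along the fingers, y is the line along which they close (so a half turn about z gives the same grasp; the last joint's range is limited). The gripper opens to 85 mm and grips with 20 to 120 N. Pads are 22 mm wide; open, the fingers measure 114 mm over their backs; the gripper's body (76 mm by 85 mm) begins 54 mm behind the grasp point. The pads swing forward as they close: fully open they stand 13 mm farther back than shut.
Start: joints at [-1.224, 0.423, 1.63, -0, 1.089, -0.019], TCP at [0.224, -0.584, 0.245] pointing down, gripper open.
Joint ranges: [-3, 3], [-0.9, 2.11], [0.09, 2.58], [-1.31, 4.45], [0.11, 2.69], [-2.54, 2.54]. Speed limits (rad/s): [2.39, 2.39, 3.01, 3.14, 3.14, 3.14].

INTERFACE

Orientations are given as [roll, pitch, yaw] about the fixed x, y, z axes, in that order (R = Rz(yaw) Ry(pitch) Rx(roll)).
In Python, from workcell import ctrl, capture gives the robot as it stands. The module is installed in compiled form; this text tells all that it offers.
- The arm moves only by the shell command python3 -m inch 'ROWS'. ROWS is JSON, a list of rows, each an object of numbers: "tx", "ty", "tz": the shift along the tool's x, y, z each as a share of 0.4 m, from -1 to 1; "wx", "wy", "wz": the turn, a rotation vector about the tool's x, y, z each as a share of 30 degrees, from -1 to 1; "claw": the opening, from -1 (shut) to 1 (fully open). A call has exactly 5 rows; each row shifts and turns the commanded pose from where the row before left it, along the tool's axes as they then stand; what a row does not reach is not made up. A row lasts 1/10 s, in which the tool goes at most 50 mm and 8.59 degrees, less where a joint would pass 70% of its speed; a pose out of reach is approached as far as the arm can. A call with a number of a shift or a turn outside -1 to 1 is refused whole. A call with a gripper value outside its range is refused whole. The fingers move at their own pace and stop on an object; the grip force is fixed at half the most. Time passes only in rows, so rows that do not move let the fingers close, or fill a call up. It gives the time, the measured TCP pose, the force, the opening and the grip force at its end, in the units of the state.
- ctrl.state(): the state, without advancing time (a new reading comes with each control period).
- capture(name): name is "scene" or "top"; returns a dict with "img" (384x512x3 uint8, red, green, blue), "K" (3x3 intrinsics, pixels), "dist_coeffs" ([k1, k2, p1, p2, k3] as OpenCV has them; the pictures are not rectified), "view" (4x4, takes a point from world to camera coordinates). Camera axes: x right, y down, z forward; pixel columns grow to the right and rows downward; lengths in m; the calibration is good to about 2 mm. A picture is of the moment at which its call begins. There is no depth.
- ctrl.finish_job(): hands the job in; it is judged then, once.
The state is a dict: "clock": time; "joints": joint angles; "qd": joint speeds; "tau": joint torques, N m; "tcp_pos": TCP position; "tool_rot": TCP orientation; "wrist_force": force on the tool from outside, world axes, zero at the start; "wrist_torque": the same for the moment, N m; "width": opening from 0.0 (shut) to 1.0 (fully open); "gripper_force": force on a finger pad.
Only numpy, scipy, OpenCV 4.12 (cv2) and the standard library are available. Lean on these libraries where they do the work, as an engineer would, in place of code of your own. Each camera call takes 0.05 s, during which the arm holds its last target. There are 200 camera calls.

## Working session

There is one attempt and no reset: what is moved stays moved. The work goes in short steps, Python scripts to look and compute and a shell command to move; the robot and the scene stay as the last step left them, time stands still between calls to the robot, and variables do not carry over. Pictures are saved under pics/ and viewed, at most 10 in all, crops included, and the job is handed in when it is done.

```bash
mkdir -p pics; python3 - <<'E'
from workcell import ctrl,capture
import cv2,numpy as np
s=ctrl.state();print(s, ctrl.tip_extent)
for n in("scene","top"):
    c=capture(n);cv2.imwrite(f"pics/{n}0.png",cv2.resize(c["img"][:,:,::-1],(800,600),interpolation=cv2.INTER_CUBIC))
    print(n,c["K"],c["dist_coeffs"],c["view"])
E
```

```text
{'clock': 0.0, 'joints': array([-1.22400410e+00,  4.23842498e-01,  1.63068884e+00, -1.43331990e-05,
        1.08861709e+00, -1.90444898e-02]), 'qd': array([ 0.00063928, -0.00071137, -0.00103386,  0.00033163,  0.00010171,
        0.0005398 ]), 'tau': array([-4.03457496e-03, -5.57395256e+01, -2.81746083e+01, -2.12658297e-04,
        7.19690113e-03,  5.04365147e-06]), 'tcp_pos': array([ 0.22339648, -0.58314475,  0.2445451 ]), 'tool_rot': array([-3.14003692e+00, -1.69408033e-05,  3.65843362e-01]), 'wrist_force': array([0.49762105, 1.59110829, 0.52453577]), 'wrist_torque': array([-0.00982101,  0.03119711, -0.00501677]), 'gripper_force': 0.0, 'width': 1.001787368111433} 0.014
scene [[355.66716615   0.         254.03581217]
 [  0.         355.66716615 194.59279207]
 [  0.           0.           1.        ]] [0.03639392 0.         0.         0.         0.        ] [[-0.29847599  0.95430998  0.01430199  0.12619154]
 [ 0.65849919  0.21675715 -0.72069075 -0.29020918]
 [-0.69086243 -0.20569103 -0.69310916  1.43492943]
 [ 0.          0.          0.          1.        ]]
top [[465.43649805   0.         256.91908994]
 [  0.         465.43649805 194.04265181]
 [  0.           0.           1.        ]] [-0.05631256  0.          0.          0.          0.        ] [[-0.02364    -0.99968741  0.00813814  0.05018697]
 [-0.98951143  0.02223742 -0.1427327   0.56932415]
 [ 0.14250711 -0.01142698 -0.98972782  1.39541508]
 [ 0.          0.          0.          1.        ]]
```

View pics/scene0.png

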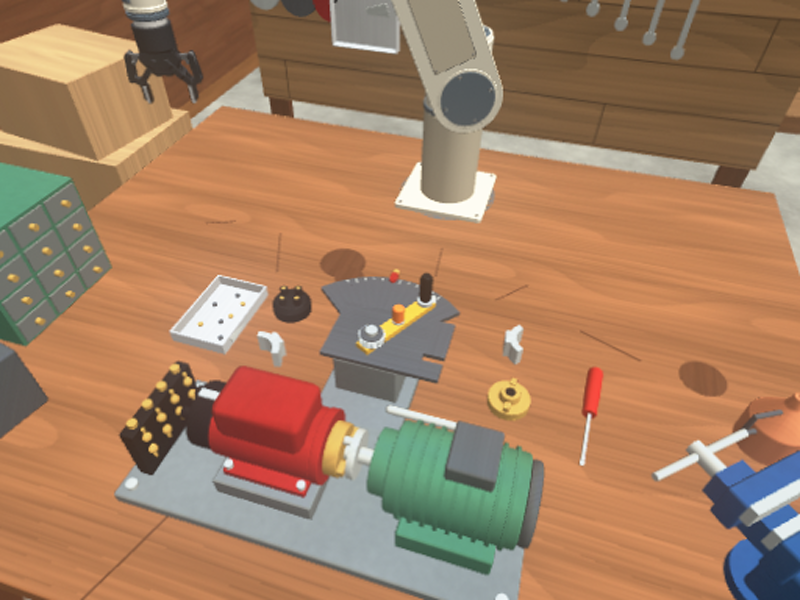

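View pics/top0.png

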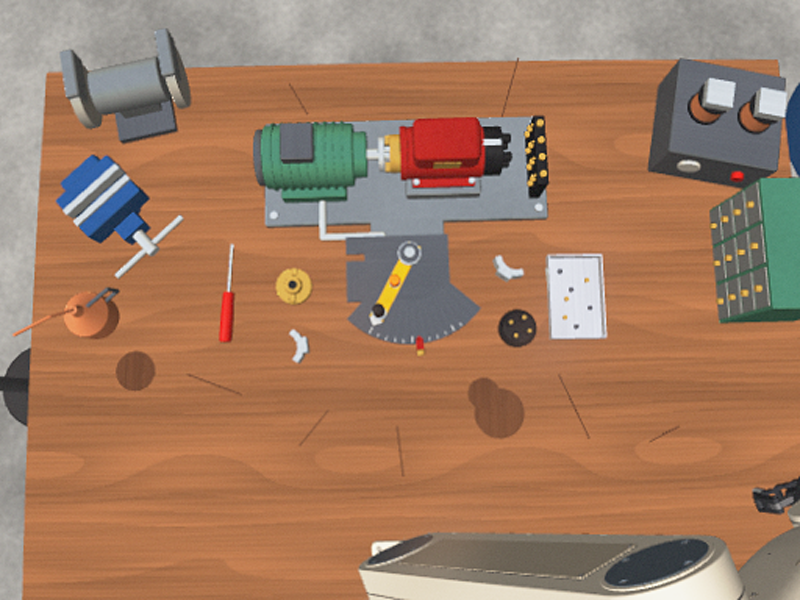

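The scene view shows the pin at (398,313), handle (426,288), hub (371,335), red index (395,275) and side notch near (435,358). The top view shows the pin at (395,281), handle (378,310), hub (408,251), index (420,345) and slot near (355,258). Next I measure by colour and take a zoomed crop.

```bash
cat > h.py <<'E'
import cv2,numpy as np
from workcell import ctrl,capture
def ray(c,uv):
    p=cv2.undistortPoints(np.array([[uv]],float),c["K"],c["dist_coeffs"])[0,0]
    R,t=c["view"][:3,:3],c["view"][:3,3]
    return -R.T@t, R.T@np.array([*p,1])
def onz(c,uv,z):
    o,d=ray(c,uv); return o+d*(z-o[2])/d[2]
def proj(c,P):
    r=cv2.Rodrigues(c["view"][:3,:3])[0]
    return cv2.projectPoints(np.array(P,float).reshape(-1,1,3),r,c["view"][:3,3],c["K"],c["dist_coeffs"])[0][:,0]
def tri(c1,u1,c2,u2):
    (o1,d1),(o2,d2)=ray(c1,u1),ray(c2,u2)
    d1/=np.linalg.norm(d1);d2/=np.linalg.norm(d2)
    s=np.linalg.lstsq(np.c_[d1,-d2],o2-o1,rcond=None)[0]
    a,b=o1+s[0]*d1,o2+s[1]*d2
    return (a+b)/2,np.linalg.norm(a-b)
def blobs(c,lo,hi,box,mn=6):
    h=cv2.cvtColor(c["img"],cv2.COLOR_RGB2HSV); m=cv2.inRange(h,np.array(lo),np.array(hi))
    k=np.zeros_like(m);x0,y0,x1,y1=box;k[y0:y1,x0:x1]=m[y0:y1,x0:x1]
    n,_,st,ce=cv2.connectedComponentsWithStats(k)
    return [(ce[i].round(1).tolist(),st[i].tolist()) for i in range(1,n) if st[i][4]>=mn]
E
python3 - <<'E'
from h import *
s,t=capture("scene"),capture("top")
B={'s':(205,170,300,250),'t':(220,145,312,235)}
for n,c in(('s',s),('t',t)):
    for nm,lo,hi in(("orange",(8,170,150),(17,255,255)),("yellow",(20,150,120),(32,255,255)),("red",(0,170,90),(5,255,255)),("black",(0,0,0),(179,255,45)),("light",(0,0,125),(179,50,255))):
        print(n,nm,blobs(c,lo,hi,B[n]))
a=cv2.resize(t["img"][145:235,220:312,::-1],None,fx=6,fy=6,interpolation=cv2.INTER_CUBIC)
cv2.imwrite("pics/t1.png",a)
b=cv2.resize(s["img"][170:250,205:300,::-1],None,fx=6,fy=6,interpolation=cv2.INTER_CUBIC)
cv2.imwrite("pics/s1.png",b)
E
```

```text
s orange [([254.9, 200.8], [252, 195, 7, 12, 60])]
s yellow [([258.4, 204.4], [244, 193, 32, 25, 223]), ([234.4, 223.6], [232, 222, 6, 4, 7])]
s red [([251.7, 177.1], [250, 175, 5, 6, 21])]
s black []
s light [([237.2, 177.7], [233, 177, 10, 3, 17]), ([222.1, 179.9], [221, 179, 3, 3, 8]), ([228.0, 179.5], [227, 178, 3, 4, 10]), ([255.4, 180.5], [254, 179, 4, 4, 13]), ([263.4, 181.8], [259, 180, 9, 5, 20]), ([274.7, 191.8], [265, 187, 21, 10, 72]), ([227.6, 191.3], [227, 189, 3, 5, 7]), ([232.4, 193.3], [231, 189, 4, 8, 11]), ([217.2, 192.8], [216, 191, 4, 5, 6]), ([236.2, 192.6], [236, 190, 2, 6, 8]), ([249.4, 195.0], [247, 193, 7, 5, 14]), ([289.5, 196.5], [287, 194, 6, 6, 6]), ([274.7, 200.1], [270, 197, 9, 7, 16]), ([277.6, 203.7], [274, 202, 8, 4, 9]), ([267.3, 205.8], [265, 204, 6, 4, 10]), ([251.6, 219.0], [228, 207, 49, 24, 484]), ([275.7, 208.4], [274, 207, 4, 4, 7]), ([287.9, 207.6], [285, 207, 6, 3, 7]), ([241.0, 228.4], [205, 213, 78, 30, 578]), ([282.6, 221.4], [278, 212, 12, 17, 67]), ([212.0, 245.2], [207, 237, 14, 13, 71]), ([261.4, 245.3], [256, 241, 12, 9, 81])]
t orange [([252.4, 179.2], [250, 176, 6, 7, 16])]
t yellow [([251.3, 182.7], [241, 166, 22, 33, 225]), ([268.7, 225.0], [267, 224, 4, 3, 7])]
t red [([268.4, 219.2], [267, 216, 4, 7, 26])]
t black []
t light [([254.2, 148.0], [220, 145, 64, 9, 347]), ([261.3, 161.2], [254, 154, 16, 16, 150]), ([240.2, 205.3], [236, 199, 12, 15, 64]), ([294.5, 207.1], [293, 206, 4, 3, 8]), ([289.5, 209.5], [288, 208, 4, 4, 12]), ([284.7, 212.3], [284, 211, 3, 3, 6]), ([241.5, 214.0], [241, 213, 2, 3, 6]), ([246.9, 215.7], [246, 214, 3, 4, 7]), ([263.5, 217.0], [263, 215, 2, 5, 10]), ([274.5, 216.5], [274, 215, 2, 4, 8]), ([279.5, 215.0], [279, 214, 2, 3, 6]), ([252.5, 217.0], [252, 216, 2, 3, 6]), ([257.7, 218.0], [257, 217, 3, 3, 7])]
```

View pics/t1.png

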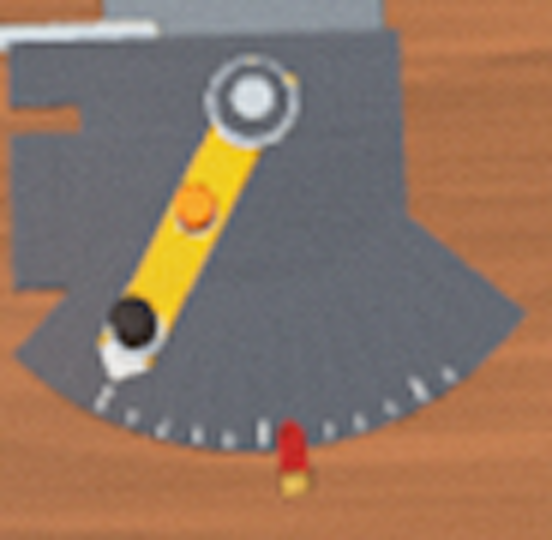

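View pics/s1.png

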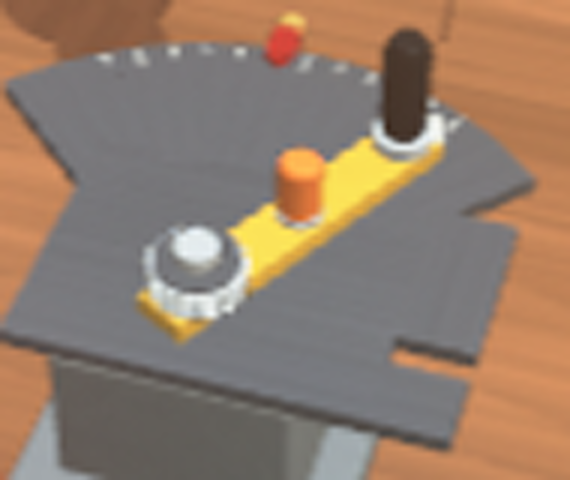

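The crops show the slot in the top view from (10,120) to (80,120) at 6x, with hub cap (253,97), knob (196,206), handle top (131,322) and red index (292,447). In the scene crop the hub cap is at (197,245), knob (300,185), handle top (407,42) and red index (284,46).

```bash
python3 - <<'E'
from h import *
s,t=capture("scene"),capture("top")
T=lambda x,y:((x+.5)/6-.5+220,(y+.5)/6-.5+145)
S=lambda x,y:((x+.5)/6-.5+205,(y+.5)/6-.5+170)
for n,a,b in(("hub",(253,97),(197,243)),("knobtop",(196,205),(300,162)),("handletop",(131,320),(408,40)),("index",(292,445),(284,46)),("notchin",(80,120),(396,352))):
    print(n,*tri(t,T(*a),s,S(*b)))
hubt,hubs=onz(t,T(253,97),.146),onz(s,S(197,243),.146)
kt,ks=onz(t,T(196,205),.154),onz(s,S(300,162),.154)
ht,hs=onz(t,T(131,320),.184),onz(s,S(408,40),.184)
ixt,ixs=onz(t,T(292,445),.115),onz(s,S(284,46),.115)
print("hub",hubt,hubs);print("knob",kt,ks);print("handle",ht,hs);print("ix",ixt,ixs)
lo=np.arctan2(.479,-.878)
for h,k,l,i in((hubt,kt,ht,ixt),(hubs,ks,hs,ixs)):
    a=np.arctan2(*(l-h)[1::-1]);b=np.arctan2(*(i-h)[1::-1])
    print("yaw",a-lo,"index",(b-a)%6.28,"dists",[np.linalg.norm((q-h)[:2]) for q in(k,l,i)])
print("slot t",[onz(t,T(*q),.110) for q in((10,120),(80,120),(15,108),(15,132),(10,44),(14,290))])
print("slot s",[onz(s,S(*q),.110) for q in((396,346),(474,362),(470,378))])
E
```

```text
hub [0.65119325 0.02405091 0.14673341] 0.004182892815398951
knobtop [0.59817267 0.05226375 0.15275924] 0.003374528296440834
handletop [0.53992424 0.08300259 0.18147943] 0.0021540034053511505
index [0.48596232 0.00909483 0.11330829] 0.004993140361996315
notchin [0.64991777 0.10972639 0.10785478] 0.005738716860554847
hub [0.65194666 0.02202057 0.146     ] [0.65013179 0.0258723  0.146     ]
knob [0.59837154 0.05063036 0.154     ] [0.59906517 0.05428304 0.154     ]
handle [0.53981227 0.08189463 0.184     ] [0.54255111 0.08469954 0.184     ]
ix [0.48643954 0.00673341 0.115     ] [0.4873523  0.01212757 0.115     ]
yaw 0.008989821371911955 index 0.5793556004407661 dists [np.float64(0.06073560957313047), np.float64(0.12711815349752104), np.float64(0.16621162552037838)]
yaw -0.0009717822913475338 index 0.5814509109547066 dists [np.float64(0.05843774421914804), np.float64(0.12261422264960105), np.float64(0.1633587518205953)]
slot t [array([0.6508412 , 0.14137882, 0.11      ]), array([0.65006711, 0.10683585, 0.11      ]), array([0.65683197, 0.13883619, 0.11      ]), array([0.64474754, 0.13898648, 0.11      ]), array([0.68927396, 0.14091558, 0.11      ]), array([0.56598851, 0.14047648, 0.11      ])]
slot s [array([0.64798401, 0.11206008, 0.11      ]), array([0.64635281, 0.14503753, 0.11      ]), array([0.65521083, 0.14554348, 0.11      ])]
```

```bash

python3 -m inch '[{"tx":0.05,"ty":-0.04,"claw":1},{"tx":0.1,"ty":-0.08,"claw":1},{"tx":0.1,"ty":-0.08,"claw":1},{"tx":0.1,"ty":-0.08,"claw":1},{"tx":0.1,"ty":-0.08,"claw":1}]' 
python3 -m inch '[{"tx":0.1,"ty":-0.08,"claw":1},{"tx":0.1,"ty":-0.08,"claw":1},{"tx":0.1,"ty":-0.08,"claw":1},{"tx":0.1,"ty":-0.08,"claw":1},{"tx":0.1,"ty":-0.08,"claw":1}]' 
python3 -m inch '[{"tx":0.1,"ty":-0.08,"claw":1},{"tx":0.1,"ty":-0.08,"claw":1},{"tx":0.1,"ty":-0.08,"claw":1},{"tx":0.1,"ty":-0.08,"claw":1},{"tx":0.05,"ty":-0.03,"claw":1}]' 
python3 -m inch '[{"wz":0.28,"claw":1},{"wz":0.28,"claw":1},{"wz":0.28,"claw":1},{"wz":0.28,"claw":1},{"wz":0.28,"claw":1}]'
python3 -m inch '[{"wz":0.14,"claw":1},{"wz":0.13,"claw":1},{"claw":1},{"claw":1},{"claw":1}]'
cat > g.py <<'E'
import sys; from h import *
s=ctrl.state();p,yaw=s["tcp_pos"],s["tool_rot"][2];g=np.array(eval(sys.argv[1]))
d=g-p;c,n=np.cos(yaw),np.sin(yaw)
print("clock",s["clock"],"tcp",p.round(4),"rot",s["tool_rot"].round(4),"j",s["joints"].round(2),"F",s["wrist_force"].round(1),"w",s["width"].round(3),s["gripper_force"])
print("to go tx,ty,tz shares",(np.array([c*d[0]+n*d[1],n*d[0]-c*d[1],-d[2]])/.4).round(4))
E
python3 g.py "[.5985,.0525,.143]"
```

```text
$[0]: bad value
$[0]: bad value
$[0]: bad value
$[0]: bad value
$[0]: bad value
Traceback (most recent call last):
  File "g.py", line 4, in <module>
    print("clock",s["clock"],"tcp",p.round(4),"rot",s["tool_rot"].round(4),"j",s["joints"].round(2),"F",s["wrist_force"].round(1),"w",s["width"].round(3),s["gripper_force"])
                                                                                                                                      ^^^^^^^^^^^^^^^^
AttributeError: 'float' object has no attribute 'round'
```

```bash
sed -i 's/s\["width"\].round(3)/round(s["width"],3)/' g.py
python3 -m inch '[{"tx":0.05,"ty":-0.04,"tz":0,"wx":0,"wy":0,"wz":0,"claw":1},{"tx":0.1,"ty":-0.08,"tz":0,"wx":0,"wy":0,"wz":0,"claw":1},{"tx":0.1,"ty":-0.08,"tz":0,"wx":0,"wy":0,"wz":0,"claw":1},{"tx":0.1,"ty":-0.08,"tz":0,"wx":0,"wy":0,"wz":0,"claw":1},{"tx":0.1,"ty":-0.08,"tz":0,"wx":0,"wy":0,"wz":0,"claw":1}]' 
python3 g.py "[.5985,.0525,.245]"
```

```text
clock: 0.8
tcp_pos: [0.3382, -0.3873, 0.2454]
tool_rot: [3.141, -0.0, 0.365]
wrist_force: [0.8, -1.2, 0.8]
width: 1.001
gripper_force: 0.0
clock 0.8 tcp [ 0.3382 -0.3873  0.2454] rot [ 3.1413e+00 -2.0000e-04  3.6510e-01] j [-0.88  0.26  1.87  0.    1.01  0.33] F [ 0.8 -1.2  0.8] w 1.001 0.0
to go tx,ty,tz shares [ 1.0004e+00 -7.9480e-01  1.0000e-03]
```

```bash

python3 -m inch '[{"tx":0.1,"ty":-0.08,"tz":0,"wx":0,"wy":0,"wz":0,"claw":1},{"tx":0.1,"ty":-0.08,"tz":0,"wx":0,"wy":0,"wz":0,"claw":1},{"tx":0.1,"ty":-0.08,"tz":0,"wx":0,"wy":0,"wz":0,"claw":1},{"tx":0.1,"ty":-0.08,"tz":0,"wx":0,"wy":0,"wz":0,"claw":1},{"tx":0.1,"ty":-0.08,"tz":0,"wx":0,"wy":0,"wz":0,"claw":1}]' 
python3 -m inch '[{"tx":0.1,"ty":-0.08,"tz":0,"wx":0,"wy":0,"wz":0,"claw":1},{"tx":0.1,"ty":-0.08,"tz":0,"wx":0,"wy":0,"wz":0,"claw":1},{"tx":0.1,"ty":-0.08,"tz":0,"wx":0,"wy":0,"wz":0,"claw":1},{"tx":0.1,"ty":-0.08,"tz":0,"wx":0,"wy":0,"wz":0,"claw":1},{"tx":0.1,"ty":-0.075,"tz":0,"wx":0,"wy":0,"wz":0,"claw":1}]' 
python3 -m inch '[{"tx":0,"ty":0,"tz":0,"wx":0,"wy":0,"wz":0.28,"claw":1},{"tx":0,"ty":0,"tz":0,"wx":0,"wy":0,"wz":0.28,"claw":1},{"tx":0,"ty":0,"tz":0,"wx":0,"wy":0,"wz":0.28,"claw":1},{"tx":0,"ty":0,"tz":0,"wx":0,"wy":0,"wz":0.28,"claw":1},{"tx":0,"ty":0,"tz":0,"wx":0,"wy":0,"wz":0.28,"claw":1}]'
python3 -m inch '[{"tx":0,"ty":0,"tz":0,"wx":0,"wy":0,"wz":0.26,"claw":1},{"tx":0,"ty":0,"tz":0,"wx":0,"wy":0,"wz":0,"claw":1},{"tx":0,"ty":0,"tz":0,"wx":0,"wy":0,"wz":0,"claw":1},{"tx":0,"ty":0,"tz":0,"wx":0,"wy":0,"wz":0,"claw":1},{"tx":0,"ty":0,"tz":0,"wx":0,"wy":0,"wz":0,"claw":1}]'
python3 g.py "[.5985,.0525,.143]"
```

```text
clock: 1.3
tcp_pos: [0.4649, -0.1715, 0.2456]
tool_rot: [3.141, -0.001, 0.366]
wrist_force: [0.5, -0.9, -0.1]
width: 0.997
gripper_force: 0.0
clock: 1.8
tcp_pos: [0.5926, 0.0437, 0.2454]
tool_rot: [3.141, -0.0, 0.366]
wrist_force: [0.9, -0.6, 0.2]
width: 1.001
gripper_force: 0.0
clock: 2.3
tcp_pos: [0.5918, 0.0416, 0.2452]
tool_rot: [3.141, 0.0, -0.373]
wrist_force: [0.6, 0.6, 0.3]
width: 0.997
gripper_force: 0.0
clock: 2.8
tcp_pos: [0.5919, 0.0415, 0.2453]
tool_rot: [3.142, 0.0, -0.502]
wrist_force: [-0.2, -0.1, -0.5]
width: 1.001
gripper_force: 0.0
clock 2.8 tcp [0.5919 0.0415 0.2453] rot [ 3.1416  0.     -0.5018] j [0.05 0.38 1.7  0.   1.06 2.12] F [-0.2 -0.1 -0.5] w 1.001 0.0
to go tx,ty,tz shares [ 0.0013 -0.032   0.2558]
```

```bash

python3 -m inch '[{"tx":0.001,"ty":-0.032,"tz":0,"wx":0,"wy":0,"wz":0,"claw":1},{"tx":0,"ty":0,"tz":0.08,"wx":0,"wy":0,"wz":0,"claw":0.3},{"tx":0,"ty":0,"tz":0.08,"wx":0,"wy":0,"wz":0,"claw":0.3},{"tx":0,"ty":0,"tz":0.07,"wx":0,"wy":0,"wz":0,"claw":0},{"tx":0,"ty":0,"tz":0.024,"wx":0,"wy":0,"wz":0,"claw":0}]' 
python3 -m inch '[{"tx":0,"ty":0,"tz":0,"wx":0,"wy":0,"wz":0,"claw":-0.1},{"tx":0,"ty":0,"tz":0,"wx":0,"wy":0,"wz":0,"claw":-0.1},{"tx":0,"ty":0,"tz":0,"wx":0,"wy":0,"wz":0,"claw":-0.1},{"tx":0,"ty":0,"tz":0,"wx":0,"wy":0,"wz":0,"claw":-0.1},{"tx":0,"ty":0,"tz":0,"wx":0,"wy":0,"wz":0,"claw":-0.1}]' 
python3 g.py "[.5985,.0525,.143]"
python3 - <<'E'
from h import *
a=[]
for n,(x0,y0,x1,y1) in(("scene",(205,150,305,250)),("top",(210,140,310,240))):
    a.append(cv2.resize(capture(n)["img"][y0:y1,x0:x1,::-1],(400,400),interpolation=cv2.INTER_CUBIC))
cv2.imwrite("pics/p3.png",np.hstack(a))
E
```

```text
clock: 3.3
tcp_pos: [0.5971, 0.0531, 0.1409]
tool_rot: [3.139, 0.004, -0.503]
wrist_force: [-0.8, -0.3, -1.2]
width: 0.498
gripper_force: 0.0
clock: 3.8
tcp_pos: [0.5989, 0.0526, 0.1447]
tool_rot: [-3.141, -0.001, -0.503]
wrist_force: [0.3, 0.7, 0.6]
width: 0.45
gripper_force: 0.0
clock 3.8 tcp [0.5989 0.0526 0.1447] rot [-3.1407e+00 -1.4000e-03 -5.0350e-01] j [0.07 0.52 1.75 0.   0.87 2.14] F [0.3 0.7 0.6] w 0.45 0.0
to go tx,ty,tz shares [-0.0009  0.0006  0.0044]
```

View pics/p3.png

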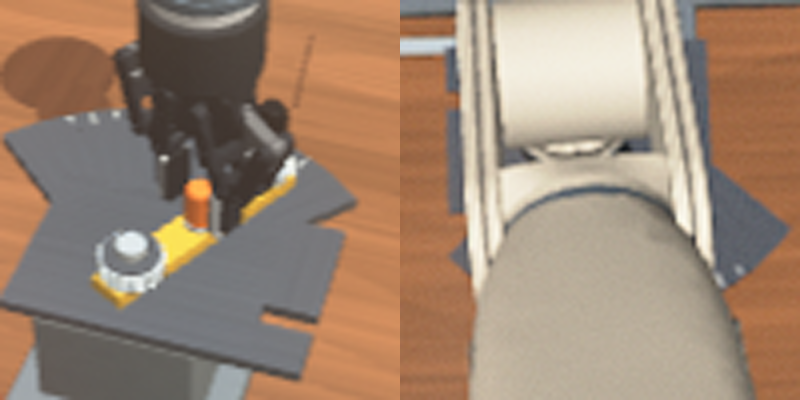

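The scene half shows the fingertips at about (175,195) and (228,225), either side of the knob at (198,205). The arm blocks the top view. I close the fingers.

```bash

python3 -m inch '[{"tx":0,"ty":0,"tz":0.003,"wx":0,"wy":0,"wz":0,"claw":-0.3},{"tx":0,"ty":0,"tz":0,"wx":0,"wy":0,"wz":0,"claw":-0.5},{"tx":0,"ty":0,"tz":0,"wx":0,"wy":0,"wz":0,"claw":-0.7},{"tx":0,"ty":0,"tz":0,"wx":0,"wy":0,"wz":0,"claw":-1},{"tx":0,"ty":0,"tz":0,"wx":0,"wy":0,"wz":0,"claw":-1}]' 
python3 -m inch '[{"tx":0,"ty":0,"tz":0,"wx":0,"wy":0,"wz":0,"claw":-1},{"tx":0,"ty":0,"tz":0,"wx":0,"wy":0,"wz":0,"claw":-1},{"tx":0,"ty":0,"tz":0,"wx":0,"wy":0,"wz":0,"claw":-1},{"tx":0,"ty":0,"tz":0,"wx":0,"wy":0,"wz":0,"claw":-1},{"tx":0,"ty":0,"tz":0,"wx":0,"wy":0,"wz":0,"claw":-1}]' 
python3 g.py "[.5985,.0525,.2]"
```

```text
clock: 4.4
tcp_pos: [0.5984, 0.0525, 0.1426]
tool_rot: [3.142, 0.0, -0.503]
wrist_force: [-1.0, -0.4, 3.2]
width: 0.208
gripper_force: 58.7
clock: 4.9
tcp_pos: [0.5984, 0.0525, 0.1426]
tool_rot: [3.142, -0.0, -0.503]
wrist_force: [-2.0, -0.4, 4.7]
width: 0.21
gripper_force: 58.8
clock 4.9 tcp [0.5984 0.0525 0.1426] rot [ 3.1416e+00 -1.0000e-04 -5.0340e-01] j [ 0.07  0.52  1.75 -0.    0.87  2.14] F [-2.  -0.4  4.7] w 0.21 58.84938611648977
to go tx,ty,tz shares [ 0.0002 -0.     -0.1434]
```

```bash

python3 -m inch '[{"tx":0,"ty":0,"tz":-0.01,"wx":0,"wy":0,"wz":0,"claw":-1},{"tx":0,"ty":0,"tz":-0.02,"wx":0,"wy":0,"wz":0,"claw":-1},{"tx":0,"ty":0,"tz":-0.03,"wx":0,"wy":0,"wz":0,"claw":-1},{"tx":0,"ty":0,"tz":-0.03,"wx":0,"wy":0,"wz":0,"claw":-1},{"tx":0,"ty":0,"tz":-0.03,"wx":0,"wy":0,"wz":0,"claw":-1}]' 
python3 -m inch '[{"tx":0,"ty":0,"tz":-0.03,"wx":0,"wy":0,"wz":0,"claw":-1},{"tx":0,"ty":0,"tz":0,"wx":0,"wy":0,"wz":0,"claw":-1},{"tx":0,"ty":0,"tz":0,"wx":0,"wy":0,"wz":0,"claw":-1},{"tx":0,"ty":0,"tz":0,"wx":0,"wy":0,"wz":0,"claw":-1},{"tx":0,"ty":0,"tz":0,"wx":0,"wy":0,"wz":0,"claw":-1}]' 
python3 g.py "[.65,.116,.2]"
```

```text
clock: 5.4
tcp_pos: [0.5987, 0.0526, 0.192]
tool_rot: [-3.141, -0.001, -0.503]
wrist_force: [0.2, 0.6, -1.2]
width: 0.209
gripper_force: 58.6
clock: 5.9
tcp_pos: [0.598, 0.0525, 0.2018]
tool_rot: [3.141, 0.001, -0.503]
wrist_force: [0.4, -0.1, -0.8]
width: 0.211
gripper_force: 58.6
clock 5.9 tcp [0.598  0.0525 0.2018] rot [ 3.1409e+00  1.1000e-03 -5.0340e-01] j [0.07 0.44 1.72 0.   0.99 2.14] F [ 0.4 -0.1 -0.8] w 0.211 58.62808780744672
to go tx,ty,tz shares [ 0.0374 -0.2017  0.0046]
```

```bash

python3 -m inch '[{"tx":0.007,"ty":-0.04,"tz":0,"wx":0,"wy":0,"wz":0,"claw":-1},{"tx":0.01,"ty":-0.06,"tz":0,"wx":0,"wy":0,"wz":0,"claw":-1},{"tx":0.01,"ty":-0.06,"tz":0,"wx":0,"wy":0,"wz":0,"claw":-1},{"tx":0.008,"ty":-0.044,"tz":0,"wx":0,"wy":0,"wz":0,"claw":-1},{"tx":0,"ty":0,"tz":0,"wx":0,"wy":0,"wz":0,"claw":-1}]' 
python3 -m inch '[{"tx":0,"ty":0,"tz":0.02,"wx":0,"wy":0,"wz":0,"claw":-1},{"tx":0,"ty":0,"tz":0.03,"wx":0,"wy":0,"wz":0,"claw":-1},{"tx":0,"ty":0,"tz":0,"wx":0,"wy":0,"wz":0,"claw":-1},{"tx":0,"ty":0,"tz":0,"wx":0,"wy":0,"wz":0,"claw":-1},{"tx":0,"ty":0,"tz":0,"wx":0,"wy":0,"wz":0,"claw":-1}]' 
python3 g.py "[.6503,.118,.1306]"
python3 - <<'E'
from h import *
c=capture("scene");x0,y0=240,180
im=cv2.resize(c["img"][y0:y0+75,x0:x0+75,::-1],(600,600),interpolation=cv2.INTER_CUBIC)
p=ctrl.state()["tcp_pos"]
for z,col in((p[2]-.0206,(0,255,0)),(p[2]-.0606,(255,0,0))):
    print(((proj(c,[p[0],p[1],z])[0]-[x0,y0]+.5)*8-.5).round())
print(((proj(c,[[.6503,.116,.11],[.6433,.144,.11],[.6573,.144,.11],[.6503,.109,.11]])-[x0,y0]+.5)*8).round())
cv2.imwrite("pics/p4.png",im)
E
```

```text
clock: 6.4
tcp_pos: [0.6517, 0.1197, 0.2021]
tool_rot: [-3.14, -0.001, -0.502]
wrist_force: [-0.8, 0.2, -1.0]
width: 0.206
gripper_force: 58.7
clock: 6.9
tcp_pos: [0.65, 0.1169, 0.1826]
tool_rot: [-3.142, -0.0, -0.504]
wrist_force: [-0.1, -0.7, -0.6]
width: 0.21
gripper_force: 58.7
clock 6.9 tcp [0.65   0.1169 0.1826] rot [-3.1416 -0.     -0.5039] j [0.16 0.54 1.59 0.   1.01 2.23] F [-0.1 -0.7 -0.6] w 0.21 58.69437917601317
to go tx,ty,tz shares [-0.0007 -0.0028  0.1301]
[270. 276.]
[264. 364.]
[[259. 390.]
 [352. 395.]
 [341. 428.]
 [237. 385.]]
```

View pics/p4.png

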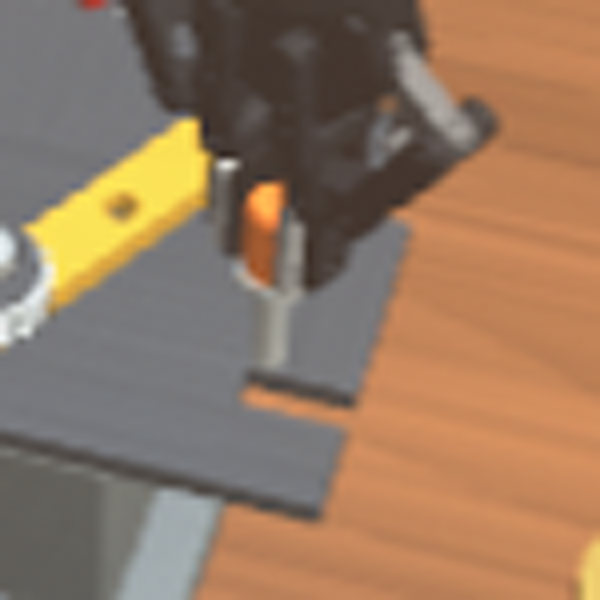

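The foot is at (270,366), the slot mid-line runs from (245,387) to (351,413), and both carry the same +6 px offset from prediction, so the pin is lined up. I lower it.

```bash

python3 -m inch '[{"tx":-0.0007,"ty":-0.002,"tz":0.03,"wx":0,"wy":0,"wz":0,"claw":-1},{"tx":0,"ty":0,"tz":0.02,"wx":0,"wy":0,"wz":0,"claw":-1},{"tx":0,"ty":0,"tz":0.015,"wx":0,"wy":0,"wz":0,"claw":-1},{"tx":0,"ty":0,"tz":0.01,"wx":0,"wy":0,"wz":0,"claw":-1},{"tx":0,"ty":0,"tz":0,"wx":0,"wy":0,"wz":0,"claw":-1}]' 
python3 g.py "[.6503,.117,.1306]"
```

```text
clock: 7.45
tcp_pos: [0.6497, 0.118, 0.1515]
tool_rot: [3.141, 0.001, -0.503]
wrist_force: [-0.3, 0.2, -0.4]
width: 0.208
gripper_force: 58.7
clock 7.45 tcp [0.6497 0.118  0.1515] rot [ 3.1406e+00  1.2000e-03 -5.0330e-01] j [ 0.16  0.58  1.6  -0.    0.95  2.24] F [-0.3  0.2 -0.4] w 0.208 58.692021584138274
to go tx,ty,tz shares [0.0025 0.0016 0.0523]
```

```bash

python3 -m inch '[{"tx":0.0015,"ty":0.002,"tz":0.02,"wx":0,"wy":0,"wz":0,"claw":-1},{"tx":0,"ty":0,"tz":0.015,"wx":0,"wy":0,"wz":0,"claw":-1},{"tx":0,"ty":0,"tz":0.01,"wx":0,"wy":0,"wz":0,"claw":-1},{"tx":0,"ty":0,"tz":0.005,"wx":0,"wy":0,"wz":0,"claw":-1},{"tx":0,"ty":0,"tz":0,"wx":0,"wy":0,"wz":0,"claw":-1}]' 
python3 g.py "[.6503,.117,.1306]"
```

```text
clock: 7.95
tcp_pos: [0.6501, 0.1171, 0.1321]
tool_rot: [3.141, 0.001, -0.503]
wrist_force: [1.2, -0.3, -0.7]
width: 0.204
gripper_force: 58.7
clock 7.95 tcp [0.6501 0.1171 0.1321] rot [ 3.1412e+00  5.0000e-04 -5.0340e-01] j [0.16 0.61 1.61 0.   0.92 2.23] F [ 1.2 -0.3 -0.7] w 0.204 58.69467868935317
to go tx,ty,tz shares [0.0005 0.     0.0037]
```

```bash

python3 -m inch '[{"tx":0,"ty":0.001,"tz":0.002,"wx":0,"wy":0,"wz":0,"claw":-1},{"tx":0,"ty":0,"tz":0.002,"wx":0,"wy":0,"wz":0,"claw":-1},{"tx":0,"ty":0,"tz":0.001,"wx":0,"wy":0,"wz":0,"claw":-1},{"tx":0,"ty":0,"tz":0,"wx":0,"wy":0,"wz":0,"claw":-1},{"tx":0,"ty":0,"tz":0,"wx":0,"wy":0,"wz":0,"claw":-1}]' 
python3 g.py "[.6503,.1165,.1306]"
```

```text
clock: 8.45
tcp_pos: [0.6502, 0.1168, 0.1307]
tool_rot: [-3.141, -0.0, -0.503]
wrist_force: [0.1, -0.4, 0.2]
width: 0.207
gripper_force: 58.8
clock 8.45 tcp [0.6502 0.1168 0.1307] rot [-3.1414e+00 -2.0000e-04 -5.0340e-01] j [ 0.16  0.61  1.61 -0.    0.92  2.23] F [ 0.1 -0.4  0.2] w 0.207 58.83398269303143
to go tx,ty,tz shares [0.0005 0.0005 0.0003]
```

```bash

python3 -m inch '[{"tx":0,"ty":0,"tz":0.002,"wx":0,"wy":0,"wz":0,"claw":-1},{"tx":0,"ty":0,"tz":0.001,"wx":0,"wy":0,"wz":0,"claw":-1},{"tx":0,"ty":0,"tz":0,"wx":0,"wy":0,"wz":0,"claw":-1},{"tx":0,"ty":0,"tz":0,"wx":0,"wy":0,"wz":0,"claw":-1},{"tx":0,"ty":0,"tz":0,"wx":0,"wy":0,"wz":0,"claw":-1}]' 
python3 g.py "[.6503,.1165,.1306]"
```

```text
clock: 8.95
tcp_pos: [0.6503, 0.1168, 0.1306]
tool_rot: [-3.141, -0.001, -0.503]
wrist_force: [-2.7, -0.4, 8.8]
width: 0.205
gripper_force: 59.8
clock 8.95 tcp [0.6503 0.1168 0.1306] rot [-3.1413e+00 -5.0000e-04 -5.0340e-01] j [ 0.16  0.61  1.61 -0.    0.92  2.23] F [-2.7 -0.4  8.8] w 0.205 59.8240833543241
to go tx,ty,tz shares [ 0.0003  0.0006 -0.    ]
```

The collar is on the plate (8.8 N up). I release gently and rise.

```bash

python3 -m inch '[{"tx":0,"ty":0,"tz":-0.002,"wx":0,"wy":0,"wz":0,"claw":-0.5},{"tx":0,"ty":0,"tz":0,"wx":0,"wy":0,"wz":0,"claw":-0.3},{"tx":0,"ty":0,"tz":0,"wx":0,"wy":0,"wz":0,"claw":0},{"tx":0,"ty":0,"tz":0,"wx":0,"wy":0,"wz":0,"claw":0.2},{"tx":0,"ty":0,"tz":0,"wx":0,"wy":0,"wz":0,"claw":0.2}]' 
python3 -m inch '[{"tx":0,"ty":0,"tz":0,"wx":0,"wy":0,"wz":0,"claw":0.2},{"tx":0,"ty":0,"tz":-0.03,"wx":0,"wy":0,"wz":0,"claw":0.2},{"tx":0,"ty":0,"tz":-0.07,"wx":0,"wy":0,"wz":0,"claw":0.2},{"tx":0,"ty":0,"tz":-0.1,"wx":0,"wy":0,"wz":0,"claw":0.2},{"tx":0,"ty":0,"tz":-0.1,"wx":0,"wy":0,"wz":0,"claw":0.2}]' 
python3 g.py "[.5412,.0838,.153]"
```

```text
clock: 9.45
tcp_pos: [0.6501, 0.1168, 0.1299]
tool_rot: [3.141, 0.0, -0.503]
wrist_force: [-0.1, 0.0, 0.0]
width: 0.6
gripper_force: 0.0
clock: 9.95
tcp_pos: [0.6498, 0.1167, 0.2519]
tool_rot: [3.141, 0.0, -0.503]
wrist_force: [-0.3, 0.2, -0.1]
width: 0.601
gripper_force: 0.0
clock 9.95 tcp [0.6498 0.1167 0.2519] rot [ 3.1412e+00  5.0000e-04 -5.0340e-01] j [0.16 0.47 1.54 0.   1.13 2.23] F [-0.3  0.2 -0.1] w 0.601 0.0
to go tx,ty,tz shares [-0.1982  0.2031  0.2472]
```

```bash

python3 -m inch '[{"tx":-0.05,"ty":0.05,"tz":0,"wx":0,"wy":0,"wz":0,"claw":0.2},{"tx":-0.06,"ty":0.06,"tz":0,"wx":0,"wy":0,"wz":0,"claw":0.2},{"tx":-0.06,"ty":0.06,"tz":0,"wx":0,"wy":0,"wz":0,"claw":0.2},{"tx":-0.028,"ty":0.033,"tz":0,"wx":0,"wy":0,"wz":0,"claw":0.2},{"tx":0,"ty":0,"tz":0,"wx":0,"wy":0,"wz":0,"claw":0.2}]' 
python3 -m inch '[{"tx":0,"ty":0,"tz":0.05,"wx":0,"wy":0,"wz":0,"claw":0.2},{"tx":0,"ty":0,"tz":0,"wx":0,"wy":0,"wz":0,"claw":0.2},{"tx":0,"ty":0,"tz":0,"wx":0,"wy":0,"wz":0,"claw":0.2},{"tx":0,"ty":0,"tz":0,"wx":0,"wy":0,"wz":0,"claw":0.2},{"tx":0,"ty":0,"tz":0,"wx":0,"wy":0,"wz":0,"claw":0.2}]' 
python3 g.py "[.5412,.0838,.153]"
python3 - <<'E'
from h import *
c=capture("scene");x0,y0=205,155
im=cv2.resize(c["img"][y0:y0+95,x0:x0+95,::-1],(600,600),interpolation=cv2.INTER_CUBIC)
cv2.imwrite("pics/p5.png",im)
p=ctrl.state()["tcp_pos"];print(((proj(c,[[*p[:2],p[2]-.014],[.5412,.0838,.184],[.6503,.1165,.142],[.6503,.1165,.11]])-[x0,y0]+.5)*600/95).round())
E
```

```text
clock: 10.45
tcp_pos: [0.5397, 0.0832, 0.2511]
tool_rot: [3.141, 0.0, -0.504]
wrist_force: [0.3, -0.3, 0.7]
width: 0.598
gripper_force: 0.0
clock: 10.95
tcp_pos: [0.5423, 0.084, 0.2307]
tool_rot: [-3.141, -0.001, -0.503]
wrist_force: [0.7, -0.3, -0.5]
width: 0.604
gripper_force: 0.0
clock 10.95 tcp [0.5423 0.084  0.2307] rot [-3.141e+00 -8.000e-04 -5.033e-01] j [ 0.13  0.33  1.81 -0.    1.    2.21] F [ 0.7 -0.3 -0.5] w 0.604 0.0
to go tx,ty,tz shares [-0.0021  0.0018  0.1944]
[[433.  74.]
 [429. 135.]
 [431. 412.]
 [427. 466.]]
```

View pics/p5.png

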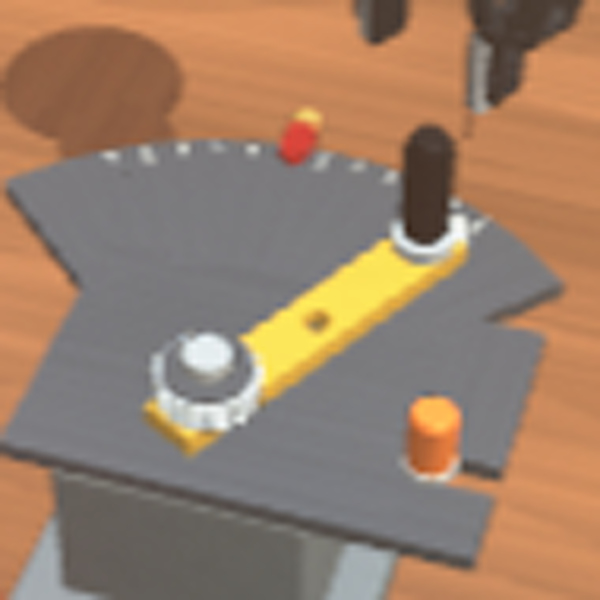

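The pin stands upright in the notch at (433,440) with its collar on the plate. The handle top at (430,135) lies midway between the fingertips at (375,40) and (485,105). I descend and grip.

```bash

python3 -m inch '[{"tx":-0.001,"ty":0.001,"tz":0.04,"wx":0,"wy":0,"wz":0,"claw":0.2},{"tx":0,"ty":0,"tz":0.06,"wx":0,"wy":0,"wz":0,"claw":0.2},{"tx":0,"ty":0,"tz":0.06,"wx":0,"wy":0,"wz":0,"claw":0.2},{"tx":0,"ty":0,"tz":0.03,"wx":0,"wy":0,"wz":0,"claw":0.2},{"tx":0,"ty":0,"tz":0,"wx":0,"wy":0,"wz":0,"claw":0}]' 
python3 -m inch '[{"tx":0,"ty":0,"tz":0,"wx":0,"wy":0,"wz":0,"claw":-0.3},{"tx":0,"ty":0,"tz":0,"wx":0,"wy":0,"wz":0,"claw":-0.5},{"tx":0,"ty":0,"tz":0,"wx":0,"wy":0,"wz":0,"claw":-1},{"tx":0,"ty":0,"tz":0,"wx":0,"wy":0,"wz":0,"claw":-1},{"tx":0,"ty":0,"tz":0,"wx":0,"wy":0,"wz":0,"claw":-1}]' 
python3 g.py "[.5412,.0838,.153]"
python3 - <<'E'
import numpy as np
from workcell import ctrl
p=ctrl.state()["tcp_pos"];yaw=ctrl.state()["tool_rot"][2]
P=np.array([.651,.024]);a0=np.arctan2(.479,-.878)+.004
q0=P+.125*np.array([np.cos(a0),np.sin(a0)]);print(q0)
for th in np.arange(.06,.67,.06):
    q=P+.125*np.array([np.cos(a0+th),np.sin(a0+th)]);d=q-q0;q0=q
    c,n=np.cos(yaw),np.sin(yaw);print(round(th,2),q.round(4),((c*d[0]+n*d[1])/.4).round(4),((n*d[0]-c*d[1])/.4).round(4))
E
```

```text
clock: 11.5
tcp_pos: [0.5402, 0.0836, 0.1528]
tool_rot: [3.14, 0.002, -0.503]
wrist_force: [0.2, 0.8, -0.7]
width: 0.505
gripper_force: 0.0
clock: 12.0
tcp_pos: [0.5417, 0.0836, 0.1553]
tool_rot: [-3.141, -0.002, -0.503]
wrist_force: [-1.7, -2.1, 6.0]
width: 0.238
gripper_force: 58.9
clock 12.0 tcp [0.5417 0.0836 0.1553] rot [-3.1407e+00 -1.7000e-03 -5.0330e-01] j [ 0.13  0.44  1.86 -0.    0.84  2.21] F [-1.7 -2.1  6. ] w 0.238 58.85288431076333
to go tx,ty,tz shares [-0.0014  0.0002  0.0058]
[0.54102925 0.08342587]
0.06 [0.5377 0.0767] 0.0007 0.0187
0.12 [0.5347 0.0698] 0.0018 0.0187
0.18 [0.5322 0.0628] 0.0029 0.0185
0.24 [0.5301 0.0556] 0.0041 0.0183
0.3 [0.5284 0.0483] 0.0051 0.018
0.36 [0.5271 0.0409] 0.0062 0.0177
0.42 [0.5264 0.0334] 0.0073 0.0173
0.48 [0.526  0.0259] 0.0083 0.0168
0.54 [0.5261 0.0184] 0.0093 0.0163
0.6 [0.5267 0.011 ] 0.0102 0.0157
0.66 [0.5277 0.0035] 0.0112 0.0151
```

```bash

python3 -m inch '[{"tx":0.0007,"ty":0.0187,"tz":0,"wx":0,"wy":0,"wz":0,"claw":-1},{"tx":0.0018,"ty":0.0187,"tz":0,"wx":0,"wy":0,"wz":0,"claw":-1},{"tx":0.003,"ty":0.0185,"tz":0,"wx":0,"wy":0,"wz":0,"claw":-1},{"tx":0.004,"ty":0.0183,"tz":0,"wx":0,"wy":0,"wz":0,"claw":-1},{"tx":0,"ty":0,"tz":0,"wx":0,"wy":0,"wz":0,"claw":-1}]' 
python3 g.py "[.5301,.0556,.153]"
```

```text
clock: 12.5
tcp_pos: [0.5309, 0.0561, 0.1553]
tool_rot: [-3.139, -0.002, -0.504]
wrist_force: [0.3, 5.3, 6.1]
width: 0.242
gripper_force: 59.0
clock 12.5 tcp [0.5309 0.0561 0.1553] rot [-3.1388e+00 -1.8000e-03 -5.0440e-01] j [0.08 0.42 1.9  0.   0.83 2.16] F [0.3 5.3 6.1] w 0.242 58.96017383784056
to go tx,ty,tz shares [-0.0013  0.002   0.0059]
```

```bash

python3 -m inch '[{"tx":0.005,"ty":0.018,"tz":0,"wx":0,"wy":0,"wz":0,"claw":-1},{"tx":0.0062,"ty":0.0177,"tz":0,"wx":0,"wy":0,"wz":0,"claw":-1},{"tx":0.0073,"ty":0.0173,"tz":0,"wx":0,"wy":0,"wz":0,"claw":-1},{"tx":0.0083,"ty":0.0168,"tz":0,"wx":0,"wy":0,"wz":0,"claw":-1},{"tx":0.0093,"ty":0.0163,"tz":0,"wx":0,"wy":0,"wz":0,"claw":-1}]' 
python3 -m inch '[{"tx":0,"ty":0,"tz":0,"wx":0,"wy":0,"wz":0,"claw":-1},{"tx":0,"ty":0,"tz":0,"wx":0,"wy":0,"wz":0,"claw":-1},{"tx":0,"ty":0,"tz":0,"wx":0,"wy":0,"wz":0,"claw":-1},{"tx":0,"ty":0,"tz":0,"wx":0,"wy":0,"wz":0,"claw":-1},{"tx":0,"ty":0,"tz":0,"wx":0,"wy":0,"wz":0,"claw":-1}]' 
python3 g.py "[.5261,.0184,.153]"
python3 - <<'E'
from h import *
a=[]
for n,(x0,y0) in(("scene",(215,160)),("top",(235,170))):
    c=capture(n)
    a.append(cv2.resize(c["img"][y0:y0+60,x0:x0+50,::-1],(400,480),interpolation=cv2.INTER_CUBIC))
    for z in(.110,.115,.122):
      P=np.array([.651,.024]);a0=np.arctan2(.479,-.878)+.004+.54
      print(n,z,((proj(c,[[*(P+r*np.array([np.cos(a0),np.sin(a0)])),z] for r in(.125,.15,.16,.17,.18)])-[x0,y0]+.5)*8).round().tolist())
cv2.imwrite("pics/p6.png",np.hstack(a))
E
```

```text
clock: 13.0
tcp_pos: [0.5269, 0.0195, 0.1553]
tool_rot: [-3.139, -0.001, -0.504]
wrist_force: [-0.3, 7.8, 7.7]
width: 0.239
gripper_force: 59.1
clock: 13.5
tcp_pos: [0.5269, 0.0197, 0.1553]
tool_rot: [-3.139, -0.001, -0.504]
wrist_force: [-0.9, 7.0, 7.5]
width: 0.24
gripper_force: 59.1
clock 13.5 tcp [0.5269 0.0197 0.1553] rot [-3.1388e+00 -1.3000e-03 -5.0390e-01] j [0.01 0.41 1.91 0.   0.82 2.09] F [-0.9  7.   7.5] w 0.24 59.124255815986544
to go tx,ty,tz shares [-0.0002  0.0039  0.0057]
scene 0.11 [[283.0, 226.0], [301.0, 180.0], [309.0, 162.0], [316.0, 144.0], [323.0, 127.0]]
scene 0.115 [[283.0, 216.0], [302.0, 169.0], [309.0, 151.0], [316.0, 134.0], [323.0, 116.0]]
scene 0.122 [[283.0, 201.0], [302.0, 155.0], [309.0, 137.0], [316.0, 119.0], [323.0, 101.0]]
top 0.11 [[235.0, 288.0], [239.0, 356.0], [241.0, 383.0], [243.0, 410.0], [245.0, 438.0]]
top 0.115 [[235.0, 286.0], [240.0, 354.0], [242.0, 382.0], [244.0, 409.0], [246.0, 437.0]]
top 0.122 [[235.0, 284.0], [240.0, 352.0], [242.0, 380.0], [244.0, 407.0], [246.0, 435.0]]
```

View pics/p6.png

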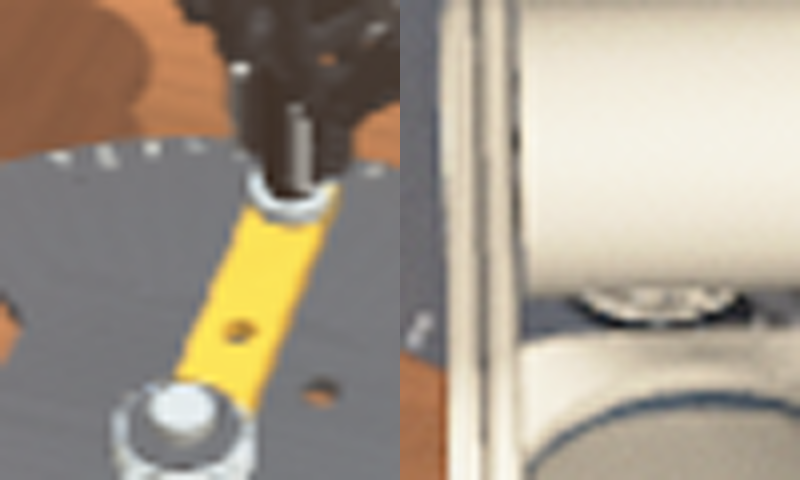

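In the scene half the lever bore is at (238,330) and the hub at (183,408). The gripper hides the pointer and index, and the arm hides the top view. The index has to come from the earlier pictures, using its scale ticks (0.1 rad apart, long ones at 0, 0.5 and 1.0), and the lever angle from its bore and the TCP.

```bash
python3 - <<'E'
from h import *
t=capture("top");s=capture("scene");P=np.array([.6511,.0238]);a0=np.pi-.4995
def pol(q): d=q[:2]-P; return (np.arctan2(d[1],d[0])%(2*np.pi)-a0, np.hypot(*d))
# top ticks from first raw measurement
uv=[(241.5,214.0),(246.9,215.7),(252.5,217.0),(257.7,218.0),(263.5,217.0),(274.5,216.5),(279.5,215.0),(284.7,212.3),(289.5,209.5),(294.5,207.1)]
nom=[.1,.2,.3,.4,.5,.7,.8,.9,1.,1.1]
an=[pol(onz(t,u,.11)) for u in uv]; print(np.round(an,3).tolist())
f=np.polyfit([a[0] for a in an],nom,1); r=pol(onz(t,(268.4,219.2),.115)); print("top idx raw",r,"fit",np.polyval(f,r[0]),"res",(np.polyval(f,[a[0] for a in an])-nom).round(3))
# scene crop p5: ticks & red
k=95/600;S=lambda x,y:((x+.5)*k-.5+205,(y+.5)*k-.5+155)
im=cv2.imread("pics/p5.png");h=cv2.cvtColor(im,cv2.COLOR_BGR2HSV)
m=cv2.inRange(h,(0,0,150),(179,60,255));m[:130]=0;m[185:]=0;m[:,400:]=0
n,_,st,ce=cv2.connectedComponentsWithStats(m)
for i in range(1,n):
    if st[i][4]>40: print("scene tick",ce[i].round(),st[i][4],np.round(pol(onz(s,S(*ce[i]),.11)),3))
m=cv2.inRange(h,(0,150,90),(6,255,255));m[:100]=0;n,_,st,ce=cv2.connectedComponentsWithStats(m)
for i in range(1,n):
    if st[i][4]>100: print("red",ce[i].round(),st[i],[np.round(pol(onz(s,S(*ce[i]),z)),3) for z in(.112,.115)])
# lever bore now, scene
k=1/8;S=lambda x,y:((x+.5)*k-.5+215,(y+.5)*k-.5+160)
print("bore",pol(onz(s,S(238,330),.122)),"hub",onz(s,S(183,406),.146),"tcp",pol(ctrl.state()["tcp_pos"]))
b=onz(s,S(238,330),.122)[:2]-onz(s,S(183,406),.146)[:2];print("rel",np.arctan2(b[1],b[0])%6.2832-a0,np.hypot(*b))
E
```

```text
[[0.113, 0.16], [0.216, 0.16], [0.321, 0.161], [0.416, 0.162], [0.522, 0.159], [0.721, 0.162], [0.816, 0.162], [0.922, 0.161], [1.024, 0.16], [1.124, 0.162]]
top idx raw (np.float64(0.6043475104780214), np.float64(0.1668965660662299)) fit 0.5849530594096086 res [-0.002 -0.     0.004 -0.002  0.003  0.001 -0.005  0.     0.001  0.001]
scene tick [183. 147.] 168 [0.895 0.162]
scene tick [216. 145.] 84 [0.802 0.164]
scene tick [252. 149.] 143 [0.7   0.162]
scene tick [147. 154.] 237 [0.998 0.16 ]
scene tick [110. 155.] 154 [1.098 0.163]
scene tick [322. 160.] 198 [0.498 0.162]
scene tick [359. 165.] 120 [0.397 0.164]
scene tick [390. 176.] 149 [0.3   0.164]
red [297. 142.] [ 281  123   36   40 1030] [array([0.581, 0.168]), array([0.576, 0.165])]
bore (np.float64(0.4960043614979317), np.float64(0.059886166384646264)) hub [0.65085312 0.0261794  0.146     ] tcp (np.float64(0.5322990580534688), np.float64(0.12426084741701036))
rel 0.5358853329441087 0.05967839127058259
```

```bash

python3 -m inch '[{"tx":0.003,"ty":0.005,"tz":0,"wx":0,"wy":0,"wz":0,"claw":-1},{"tx":0.003,"ty":0.005,"tz":0,"wx":0,"wy":0,"wz":0,"claw":-1},{"tx":0.002,"ty":0.0035,"tz":0,"wx":0,"wy":0,"wz":0,"claw":-1},{"tx":0,"ty":0,"tz":0,"wx":0,"wy":0,"wz":0,"claw":-1},{"tx":0,"ty":0,"tz":0,"wx":0,"wy":0,"wz":0,"claw":-1}]' 
cat > m.py <<'E'
from h import *
P=np.array([.6511,.0238]);d=ctrl.state()["tcp_pos"][:2]-P
print("lever by tcp",np.arctan2(d[1],d[0])%6.28319-np.pi+.4995,np.hypot(*d))
E
python3 m.py
python3 - <<'E'
from h import *
c=capture("scene");x0,y0=215,160
cv2.imwrite("pics/p7.png",cv2.resize(c["img"][y0:y0+75,x0:x0+75,::-1],(600,600),interpolation=cv2.INTER_CUBIC))
h=cv2.cvtColor(c["img"],cv2.COLOR_RGB2HSV);m=cv2.inRange(h,(18,120,120),(34,255,255));m[:180]=0;m[210:]=0;m[:,:225]=0;m[:,:]=m
# lever edges: per-row left/right limits on the top face -> centre line
E
```

```text
clock: 14.2
tcp_pos: [0.5273, 0.0135, 0.1553]
tool_rot: [-3.139, -0.002, -0.504]
wrist_force: [-0.1, 7.1, 6.1]
width: 0.24
gripper_force: 59.1
lever by tcp 0.5828178953479799 0.1242275254125933
```

View pics/p7.png

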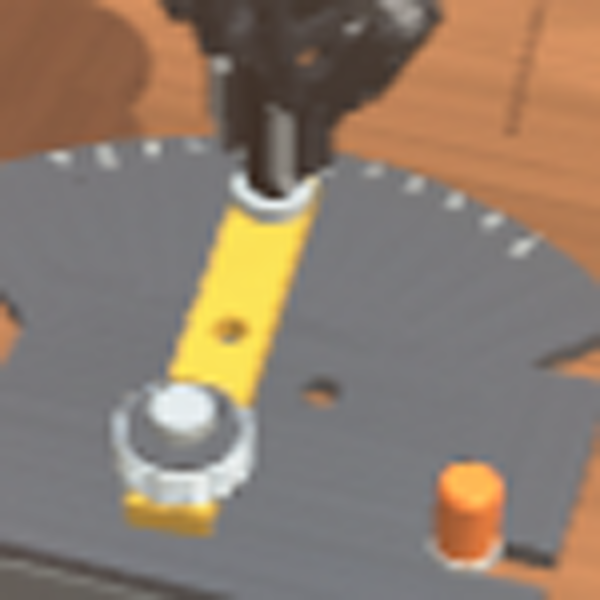

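The view shows the lever bore at (230,329) and the handle's foot ring at (271,192), with the pin still upright in its notch at (467,512). I cross-check the lever angle against the earlier view at off.

```bash
python3 - <<'E'
from h import *
c=capture("scene")
def ang(b,r,k,o):
    S=lambda p:((p[0]+.5)/k-.5+o[0],(p[1]+.5)/k-.5+o[1])
    B,R=onz(c,S(b),.122),onz(c,S(r),.124); H=np.array([.6508,.0258])
    return [(np.arctan2(*(R-B)[1::-1])%6.28319),np.arctan2(*(B[:2]-H)[::-1])%6.28319,np.arctan2(*(R[:2]-H)[::-1])%6.28319]
print(np.array(ang((230,329),(271,192),8,(215,160)))-ang((318,320),(428,237),600/95,(205,155)))
E
python3 m.py
```

```text
[0.57917077 0.58714585 0.58297827]
lever by tcp 0.5823656700943334 0.12419308461511329
```

The view gives 0.579 to 0.587 and the TCP gives 0.582, against an index of about 0.582. I hold for over 2 s and hand in.

```bash

Z='x'
python3 -m inch '[{"tx":0,"ty":0,"tz":0,"wx":0,"wy":0,"wz":0,"claw":-1},{"tx":0,"ty":0,"tz":0,"wx":0,"wy":0,"wz":0,"claw":-1},{"tx":0,"ty":0,"tz":0,"wx":0,"wy":0,"wz":0,"claw":-1},{"tx":0,"ty":0,"tz":0,"wx":0,"wy":0,"wz":0,"claw":-1},{"tx":0,"ty":0,"tz":0,"wx":0,"wy":0,"wz":0,"claw":-1}]' >/dev/null
python3 -m inch '[{"tx":0,"ty":0,"tz":0,"wx":0,"wy":0,"wz":0,"claw":-1},{"tx":0,"ty":0,"tz":0,"wx":0,"wy":0,"wz":0,"claw":-1},{"tx":0,"ty":0,"tz":0,"wx":0,"wy":0,"wz":0,"claw":-1},{"tx":0,"ty":0,"tz":0,"wx":0,"wy":0,"wz":0,"claw":-1},{"tx":0,"ty":0,"tz":0,"wx":0,"wy":0,"wz":0,"claw":-1}]' >/dev/null
python3 -m inch '[{"tx":0,"ty":0,"tz":0,"wx":0,"wy":0,"wz":0,"claw":-1},{"tx":0,"ty":0,"tz":0,"wx":0,"wy":0,"wz":0,"claw":-1},{"tx":0,"ty":0,"tz":0,"wx":0,"wy":0,"wz":0,"claw":-1},{"tx":0,"ty":0,"tz":0,"wx":0,"wy":0,"wz":0,"claw":-1},{"tx":0,"ty":0,"tz":0,"wx":0,"wy":0,"wz":0,"claw":-1}]' >/dev/null
python3 -m inch '[{"tx":0,"ty":0,"tz":0,"wx":0,"wy":0,"wz":0,"claw":-1},{"tx":0,"ty":0,"tz":0,"wx":0,"wy":0,"wz":0,"claw":-1},{"tx":0,"ty":0,"tz":0,"wx":0,"wy":0,"wz":0,"claw":-1},{"tx":0,"ty":0,"tz":0,"wx":0,"wy":0,"wz":0,"claw":-1},{"tx":0,"ty":0,"tz":0,"wx":0,"wy":0,"wz":0,"claw":-1}]' >/dev/null
python3 -m inch '[{"tx":0,"ty":0,"tz":0,"wx":0,"wy":0,"wz":0,"claw":-1},{"tx":0,"ty":0,"tz":0,"wx":0,"wy":0,"wz":0,"claw":-1},{"tx":0,"ty":0,"tz":0,"wx":0,"wy":0,"wz":0,"claw":-1},{"tx":0,"ty":0,"tz":0,"wx":0,"wy":0,"wz":0,"claw":-1},{"tx":0,"ty":0,"tz":0,"wx":0,"wy":0,"wz":0,"claw":-1}]'
python3 m.py; python3 -c "
from workcell import ctrl
print(ctrl.finish_job())"
```

```text
clock: 16.8
tcp_pos: [0.5273, 0.0135, 0.1553]
tool_rot: [-3.139, -0.002, -0.504]
wrist_force: [-0.5, 6.9, 7.0]
width: 0.239
gripper_force: 59.1
lever by tcp 0.5823449546829658 0.12423013394874677
the job is handed in; nothing more can be done
None
```

I handed the job in at 16.8 s: the pin is parked upright in the side notch with its collar on the plate, and the arm has held the lever for over 2 s at about 0.582 rad, my estimate of the index (0.576–0.585 from earlier pictures, since the gripper hid the pointer and index at the end).

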